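# Fit the sprung clamp bar on the shaker platform

## Task

Fit the loose sprung clamp bar across the shaker platform: pick it up from the bench, put its red sprung nose into the notch of the plain blue rail (on the robot's left), then press the black nose along the yellow lead-in of the other rail until it springs into the notch there. The bar must end flat on the deck with both noses home in their notches; leave the jars, the tube rack and the beaker undisturbed.

Things in the scene. Friction and masses are not known exactly. Their poses are not given: they have to be found in the camera images.
- deck (a point): Point on the top of the fixed shaker's platform (220 x 230 mm, its top 85 mm above the bench), midway between the two notches. x points to the rear fence (20 mm high, at x = +97 mm, away from the robot), y to the left rail, z up. Two blue rails 26 mm high stand along x. The notch floors are 170 mm apart, so the 172 mm bar is 2 mm compressed when fitted.
- left_notch (a point): Where the centre of the red nose must be when fitted: in the left rail's notch, 15 mm above the deck, 7 mm from the notch floor. In deck axes the rail's inner face is at y = +77 mm; the notch spans x = -10..+10 mm, 8 mm deep, open at the top; beyond it (x = 10..34 mm) the rail juts in to y = +70 mm as a stop.
- right_notch (a point): Where the centre of the black nose must be when fitted: in the right rail's notch, 15 mm above the deck, 7 mm from the notch floor. In deck axes: notch x = -10..+10 mm, mouth at y = -77, floor at y = -85 mm, open at the top; beyond it (x = 10..34 mm) the rail juts in to y = -70 mm as a stop; before it comes the lead-in.
- lead_in (a point): Middle of the yellow sloping face of the right rail, half-way up (13 mm above the deck). In deck axes the face runs from y = -91 mm at x = -60 mm to y = -77 mm at x = -12 mm, where the notch begins: it squeezes the bar as the black nose is pushed along it towards +x, about 10 mm at the most.
- bar_mid (a point): Centre of the clamp bar, half-way up (15 mm above its underside). Aluminium bar, body 123 mm long (from -65 to +58 mm along x), 22 mm wide (y), 30 mm high (z), 0.25 kg or so, lying loose on the bench. x points along the bar to the red sprung nose. Overall length nose to nose 172 mm.
- sprung_nose (a point): Centre of the red nose, an upright cylinder 14 mm in diameter and 16 mm high on a 10 mm wide stem, 79 mm from bar_mid along +x when free. It pushes in up to 14 mm against a spring: 3 N at first, 5 N more for each 10 mm. Slippery nylon.
- plain_nose (a point): Centre of the black nose, an upright cylinder 14 mm in diameter and 16 mm high, fixed to the bar 79 mm from bar_mid along -x. Slippery nylon. Pushed only straight towards the rear fence, the bar's end must also slip sideways against the pusher; pushing along the lead-in's slope goes easily.
- jar_green: Small amber jar with a green cap, 46 mm in diameter, 46 mm high, standing on the deck between the bar's place and the rear fence; origin at the centre of its underside. Leave alone.
- jar_white: The same with a white cap. Leave alone.
- tube_rack: Blue tube rack, 80 x 170 mm, 102 mm high with its tubes, on the bench beyond the work; origin at the centre of its underside. Leave alone.
- beaker: Glass beaker, 74 mm in diameter, 95 mm high, on the bench beyond the work; origin at the centre of its underside. Leave alone.
Mind the look-alikes: they are no part of the job. Of the things that look like the part that bears bar_mid, take the one that is farthest to the robot's right at the start.

How it is judged:
On the way:
1. the red sprung nose is in the left notch (horizontal distance between sprung_nose and left_notch below 0.009 m and z of sprung_nose in the frame of left_notch below 0.01 m), for 0.1 s.
At the end, for the whole second after the job is handed in: The bar lies flat on the deck (within 4 mm and 0.08 rad), at rest, the red nose within 5 mm of its fitted place in the left notch and the black nose within 5 mm of its fitted place in the right notch (horizontal distance between sprung_nose and left_notch below 0.005 m and horizontal distance between plain_nose and right_notch below 0.005 m and z of sprung_nose in the frame of left_notch below 0.004 m and z of plain_nose in the frame of right_notch below 0.004 m and angle between bar_mid's own z axis and vertical below 0.08 rad and linear speed of bar below 0.01 m/s); the robot touches nothing.
It fails at once if a jar is shifted more than 15 mm or tipped (distance of any of jar_green, jar_white from where it was at the start of the episode above 0.015 m or angle between any of jar_green, jar_white's own z axis and vertical above 0.4 rad).
It fails at once if the tube rack or the beaker is shifted more than 20 mm or tipped (distance of any of tube_rack, beaker from where it was at the start of the episode above 0.02 m or angle between any of tube_rack, beaker's own z axis and vertical above 0.4 rad).
It also fails if it takes over 54 s, if anything falls off the work surface, if the arm or the gripper's body presses on something with over 40 N, if the wrist force passes 120 N, or if a joint passes its speed limit or range.

## Robot

A 6-joint arm with a two-finger parallel gripper is mounted at the origin on the work surface. World frame = base frame: x ahead of the robot, y to its left, z up, the work surface at z = 0. Lengths are in m, angles in rad, forces in N, time in s.
With the tool pointing down it reaches from about 0.375 to 0.9 m from the base axis. Payload 3.1 kg.
Tool frame: the origin (TCP) lies on the centre line of the jaws, within the pads' length; the fingertips stand 19 mm ahead of it and the grasp point (between the pads) is the TCP; z points along the fingers, y is the direction in which the jaws open and shut (so a half turn about z gives the same grasp; the last joint's range is limited). The gripper opens to 85 mm and grips with 20 to 120 N. Pads are 22 mm wide; open, the fingers measure 114 mm over their backs; the gripper's body (76 mm by 85 mm) begins 54 mm behind the grasp point. The pads swing forward as they close: fully open they stand 13 mm farther back than shut.
Start: joints at [1.109, 0.527, 1.433, -0, 1.181, -0.178], TCP at [0.175, 0.6, 0.218] pointing down, gripper open.
Joint ranges: [-3.08, 3.08], [-0.75, 2.2], [0.22, 2.44], [-1.43, 4.57], [0, 2.65], [-2.85, 2.85]. Speed limits (rad/s): [2.79, 2.79, 3.14, 3.14, 3.14, 3.14].

## Interface

Orientations are given as a unit quaternion [x, y, z, w].
In Python, from station import manip, imaging, workorder gives the robot as it stands.
- The arm moves only by the shell command python3 -m creep 'ROWS' [FORCE]. ROWS is a JSON object of lists of equal length, an entry for each row: "claw": the finger opening in cm, from 0 to 8.54; "dp": the shift along the tool's x, y, z in cm, a list of three; "roll": the turn about the tool's z in rad. In form: {"claw": [claw, ...], "dp": [[dx, dy, dz], ...], "roll": [roll, ...]}. A call has 1 to 12 rows; each row is the pose to reach, as a shift and turn from the pose commanded when the call began, along the tool's axes at that moment; what a row does not reach only later rows make up. A row lasts 1/10 s, in which the tool goes at most 50 mm and 8.59 degrees, less where a joint would pass 70% of its speed; a pose out of reach is approached as far as the arm can. A call with a gripper value outside its range is refused whole. The fingers move at their own pace and stop on an object; FORCE is the grip in N (left out, the last holds). Time passes only in rows, so rows that repeat a pose let the fingers close. It gives the time, the measured TCP pose, the force and the opening at its end, in the units of the state.
- manip.sense(): the state, without advancing time (a new reading comes with each control period).
- imaging.snapshot(name): name is "scene" or "top" or "wrist"; returns a dict with "image" (400x640x3 uint8, red, green, blue), "z_map" (400x640 float32, m along the optical axis (not along the pixel's ray), 0 where there is no reading), "vfov" (degrees; the focal length in pixels is half the picture's height over the tangent of half this angle, whatever the lens; pixels are square), "cx", "cy" (the principal point, pixels), "R" (3x3) and "t" (3): a world point X has camera coordinates R X + t. Camera axes: x right, y down, z forward; pixel columns grow to the right and rows downward; lengths in m; the calibration is good to about 2 mm. A picture is of the moment at which its call begins.
- workorder.sign_off(): hands the job in, once; it reports no verdict.
The state is a dict: "t": time; "q": joint angles; "qd": joint speeds; "tau": joint torques, N m; "tcp_pos": TCP position; "tool_rot": TCP orientation; "force": force on the tool from outside, world axes, zero at the start; "ft_torque": the same for the moment, N m; "finger_gap": opening from 0.0 (shut) to 1.0 (fully open).
Only numpy, scipy, OpenCV 4.12 (cv2) and the standard library are available. Lean on these libraries where they do the work, as an engineer would, in place of code of your own. Each camera call takes 0.05 s, during which the arm holds its last target.

## Working session

There is one attempt and no reset: what is moved stays moved. The work goes in short steps, Python scripts to look and compute and a shell command to move; the robot and the scene stay as the last step left them, time stands still between calls to the robot, and variables do not carry over. Pictures are saved under pics/ and viewed, and the job is handed in when it is done.

```bash
ls; mkdir -p pics; python3 - <<'E'
from station import manip, imaging
import cv2, numpy as np
s=manip.sense(); print({k:np.round(v,3).tolist() for k,v in s.items()})
for n in ["scene","top"]:
    d=imaging.snapshot(n); cv2.imwrite(f"pics/{n}0.png",d["image"][:,:,::-1]); np.savez(f"/tmp/{n}0.npz",**d)
    print(n,d["vfov"],d["cx"],d["cy"],np.round(d["R"],3).tolist(),d["t"])
E
```

```text
pics
{'t': 0.0, 'q': [1.108, 0.528, 1.434, -0.0, 1.181, -0.178], 'qd': [0.0, -0.001, -0.0, 0.0, -0.0, -0.0], 'tau': [-0.002, -44.235, -17.802, -0.0, 0.008, -0.0], 'tcp_pos': [0.175, 0.599, 0.217], 'tool_rot': [0.141, 0.99, -0.001, -0.0], 'force': [0.401, 0.668, -0.286], 'ft_torque': [0.001, 0.013, 0.018], 'finger_gap': 0.998}
scene 51.53493048084263 315.6301567891479 203.06434881452583 [[-0.014, 1.0, -0.021], [0.592, -0.008, -0.806], [-0.806, -0.024, -0.591]] [-0.09061011 -0.28211524  1.65063994]
top 42.422589015378485 317.2593367673564 196.33108102137774 [[0.023, -1.0, 0.016], [-0.987, -0.025, -0.159], [0.159, -0.012, -0.987]] [0.0682854  0.60276366 1.43752529]
```

View pics/scene0.png

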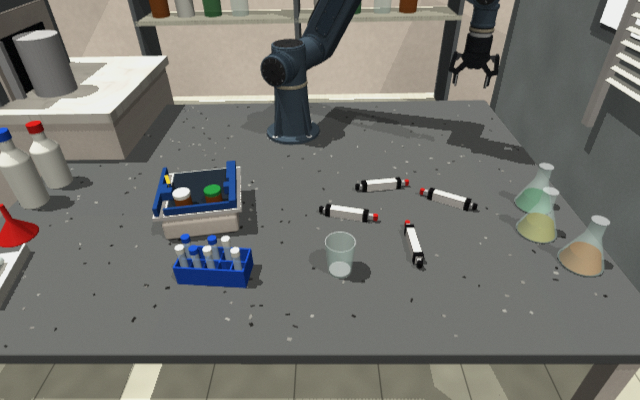

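View pics/top0.png

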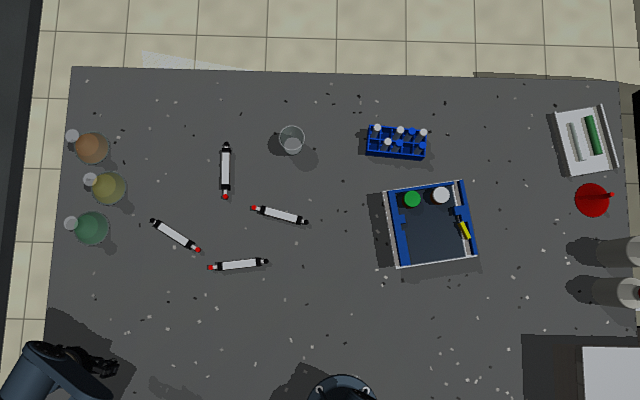

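Candidates in the top view, by mid pixel: bar A (280,215), bar B (237,265), bar C (176,235), bar D (225,170). Image right is the robot's right, so bar A is the one to take (scene view ≈(348,213)). I'll crop in close on bar A and the platform.

```bash
python3 - <<'E'
import cv2,numpy as np
d=np.load("/tmp/top0.npz"); im=d["image"][:,:,::-1]
a=cv2.resize(im[190:240,235:325],None,fx=8,fy=8,interpolation=cv2.INTER_NEAREST)
b=cv2.resize(im[170:275,375:485],None,fx=5,fy=5,interpolation=cv2.INTER_NEAREST)
cv2.imwrite("pics/a.png",a);cv2.imwrite("pics/b.png",b)
z=d["z_map"]; 
f=200/np.tan(np.radians(float(d["vfov"]))/2)
v,u=np.mgrid[0:400,0:640]
P=np.stack([(u-d["cx"])/f*z,(v-d["cy"])/f*z,z],-1)-d["t"]
W=P@d["R"]
np.save("/tmp/W.npy",W)
def p(u,v):print(u,v,W[v,u].round(4))
for q in [(280,215),(265,212),(270,240),(430,230),(415,240),(400,220),(295,219),(253,208),(306,221),(412,198)]:p(*q)
E
```

```text
280 215 [0.546  0.1889 0.0331]
265 212 [0.5547 0.2333 0.0243]
270 240 [ 0.4757  0.2178 -0.0025]
430 230 [ 0.5077 -0.2332  0.0856]
415 240 [ 0.4792 -0.1919  0.0817]
400 220 [ 0.5305 -0.1448  0.1126]
295 219 [0.5354 0.1452 0.0332]
253 208 [0.5657 0.2687 0.0239]
306 221 [0.5322 0.1135 0.0168]
412 198 [ 0.5884 -0.1733  0.1373]
```

View pics/a.png

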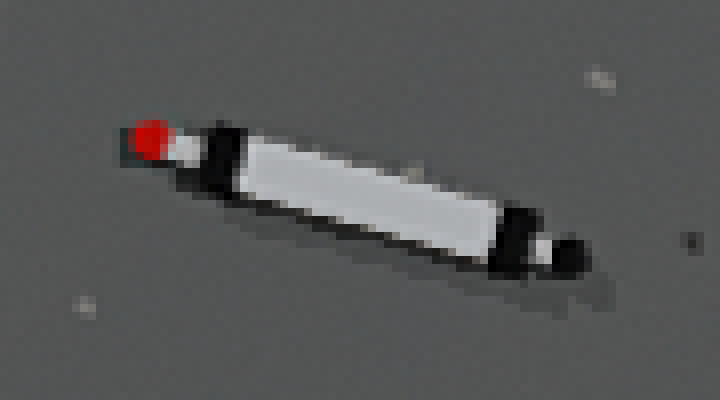

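View pics/b.png

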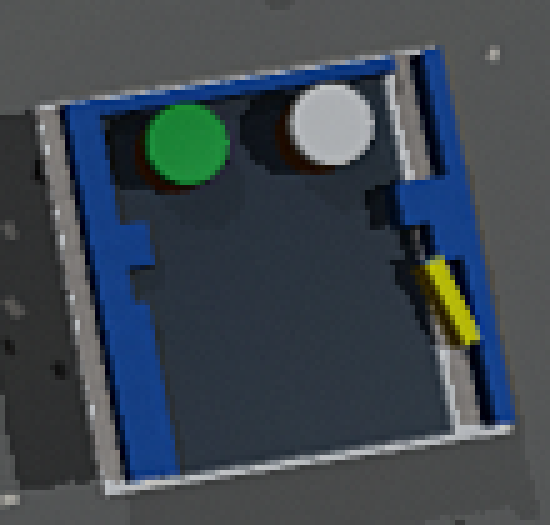

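Bar A's crop shows the red nose at crop (152,140), the white body and the black nose at (570,257), which matches the description. In the platform crop, the left notch is at about (140,285), the right notch at (415,240), and the yellow face at (452,300).

```bash
cat > h.py <<'E'
import numpy as np,cv2
def ray(d,u,v,z):
    f=200/np.tan(np.radians(float(d["vfov"]))/2)
    c=np.array([(u-d["cx"])/f,(v-d["cy"])/f,1.]); R=np.array(d["R"]);t=np.array(d["t"])
    o=-R.T@t; w=R.T@c
    return o+w*(z-o[2])/w[2]
def cent(mask):
    n,l,s,c=cv2.connectedComponentsWithStats(mask.astype(np.uint8))
    k=1+np.argmax(s[1:,4]); return c[k],s[k,4]
E
python3 - <<'E'
from h import *
d=np.load("/tmp/top0.npz"); im=d["image"].astype(int)
m=np.zeros((400,640),bool); m[190:240,235:325]=1
r,g,b=im[...,0],im[...,1],im[...,2]
c,n=cent(m&(r>120)&(g<80)); R=ray(d,*c,.020); print("red",c,n,R)
c,n=cent(m&(r>150)&(g>150)&(b>150)); Wc=ray(d,*c,.030); print("white",c,n,Wc)
c,n=cent(m&(r<40)&(np.mgrid[0:400,0:640][1]>302)); 
B=ray(d,235+572/8-.5,190+257/8-.5,.020); print("black",B)
ax=R-B; print(np.linalg.norm(ax[:2]),np.degrees(np.arctan2(ax[1],ax[0])),(R+B)/2)
# platform
def px(x,y): return 375+x/5-.5,170+y/5-.5
for nm,x,y,z in [("FL",107,493,.085),("FR",513,430,.085),("RR",437,48,.085),("RL",40,105,.085),
 ("Lstop-10",155,265,.111),("Lstop34",147,224,.111),("Lnotch floor",131,285,.111),("L inner front",178,470,.111),("L inner nr notch",150,303,.111),
 ("Rstop34",393,181,.111),("Rstop10",404,225,.111),("L inner rear",101,118,.111),("yel far",435,260,.111),("yel near",476,344,.111)]:
    print(nm,ray(d,*px(x,y),z).round(4))
E
```

```text
red [253.5        206.77777778] 18 [0.56982472 0.26779277 0.02      ]
white [280.53181818 214.3       ] 220 [0.54840981 0.18760648 0.03      ]
black [0.52999306 0.11340122 0.02      ]
0.15944689357614034 75.53364295076338 [0.54990889 0.190597   0.02      ]
FL [ 0.4003 -0.1379  0.085 ]
FR [ 0.4401 -0.3635  0.085 ]
RR [ 0.6547 -0.3259  0.085 ]
RL [ 0.6162 -0.1004  0.085 ]
Lstop-10 [ 0.5242 -0.1602  0.111 ]
Lstop34 [ 0.5467 -0.1559  0.111 ]
Lnotch floor [ 0.5128 -0.1469  0.111 ]
L inner front [ 0.4129 -0.1721  0.111 ]
L inner nr notch [ 0.5032 -0.1573  0.111 ]
Rstop34 [ 0.574  -0.2921  0.111 ]
Rstop10 [ 0.5496 -0.2977  0.111 ]
L inner rear [ 0.6052 -0.1306  0.111 ]
yel far [ 0.5307 -0.3144  0.111 ]
yel near [ 0.485  -0.3359  0.111 ]
```

```bash
python3 -m creep '{"claw":[8.5,8.5,8.5,8.5,8.5,8.5,8.5,8.5,8.5,8.5,8.5,8.5],"dp":[[-4,-2.4,0],[-8,-4.8,0],[-12,-7.2,0],[-16,-9.6,0],[-20,-12,0],[-24,-14.4,0],[-28,-17,0],[-32,-19.5,0],[-36,-22,0],[-40,-24.5,0],[-44,-27,0],[-47.5,-28.9,0]],"roll":[0.13,0.26,0.39,0.52,0.65,0.78,0.91,1.04,1.17,1.3,1.43,1.541]}' 60
python3 - <<'E'
from station import manip, imaging
from h import *
import time
d=imaging.snapshot("wrist"); cv2.imwrite("pics/w1.png",d["image"][:,:,::-1]); np.savez("/tmp/w1.npz",**d)
s=manip.sense(); print(s["t"],np.round(s["tcp_pos"],4),np.round(s["tool_rot"],4),np.round(s["q"],3))
# jars from top
t=np.load("/tmp/top0.npz"); px=lambda x,y:(375+x/5-.5,170+y/5-.5)
a=np.radians(9.9); X=np.array([np.cos(a),np.sin(a)]);Y=np.array([-X[1],X[0]])
for n,x,y in[("green",186,145),("white",332,125)]:
    p=ray(t,*px(x,y),.131)[:2]-[.5272,-.231]; print(n,p@X,p@Y)
E
```

```text
t: 1.3
tcp_pos: [0.5511, 0.1873, 0.2174]
tool_rot: [0.793, 0.609, -0.0, -0.0]
force: [0.2, 0.8, -0.4]
finger_gap: 0.992
1.35 [0.557  0.1831 0.2176] [0.7947 0.607  0.0014 0.0032] [ 0.129  0.473  1.536 -0.005  1.126  0.398]
green 0.06976304373632053 0.04600836573709963
white 0.06887338766336958 -0.03504287589048557
```

View pics/w1.png

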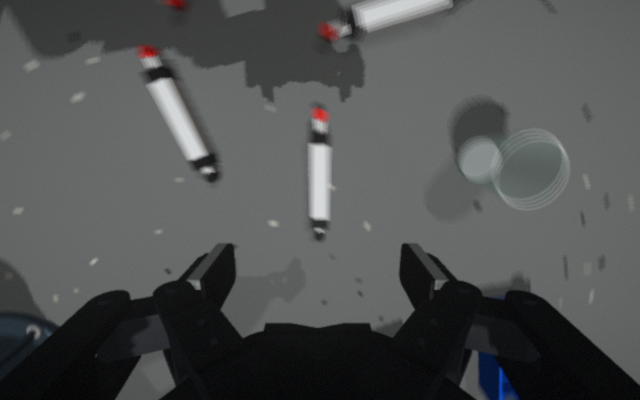

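The wrist picture is blurred because the arm was still settling. The target bar is centred, with its red nose at (320,115) and its black nose at (320,235). I'll take another one now that the arm has settled.

```bash
python3 -m creep '{"claw":[8.5,8.5,8.5],"dp":[[0,0,0],[0,0,0],[0,0,0]],"roll":[0,0,0]}'
python3 - <<'E'
from station import manip, imaging
from h import *
d=imaging.snapshot("wrist"); cv2.imwrite("pics/w2.png",d["image"][:,:,::-1]); np.savez("/tmp/w2.npz",**d)
s=manip.sense(); print(s["t"],np.round(s["tcp_pos"],4),np.round(s["tool_rot"],4))
im=d["image"].astype(int); r,g,b=im[...,0],im[...,1],im[...,2]
m=np.zeros((400,640),bool); m[80:260,270:370]=1
c,n=cent(m&(r>120)&(g<80)); R=ray(d,*c,.018); print("red",c,n,R)
mk=m&(r>140)&(g>140)&(b>140); c,n=cent(mk); print("white",c,n,ray(d,*c,.03))
cv2.imwrite("pics/w2c.png",cv2.resize(d["image"][90:250,270:370,::-1],None,fx=3.5,fy=3.5,interpolation=cv2.INTER_NEAREST))
E
```

```text
t: 1.65
tcp_pos: [0.5487, 0.1904, 0.2174]
tool_rot: [0.79, 0.613, -0.001, -0.001]
force: [-0.6, -0.6, -0.8]
finger_gap: 0.995
1.7 [0.5487 0.1906 0.2175] [ 7.903e-01  6.127e-01 -5.000e-04 -4.000e-04]
red [318.45794393 114.07476636] 107 [0.57017201 0.26664447 0.018     ]
white [318.87424242 181.11212121] 1320 [0.5505549  0.18814468 0.03      ]
```

View pics/w2c.png

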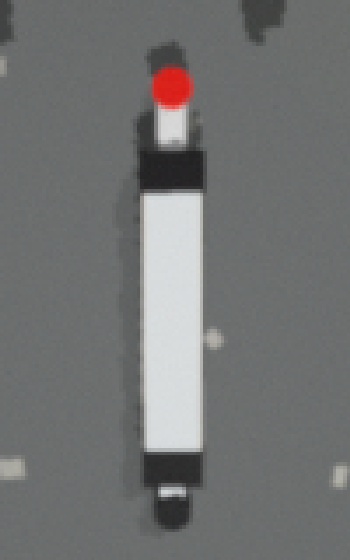

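```bash
python3 -m creep '{"claw":[6,6,6,6,6,6,6,6,6,6,6],"dp":[[0,0.2,4],[0,0.2,8],[0,0.2,12],[0,0.2,15],[0,0.2,17],[0,0.2,18.5],[0,0.2,19.3],[0,0.2,19.3],[0,0.2,19.3],[0,0.2,19.3],[0,0.2,19.3]],"roll":[0,0,0,0,0,0,0,0,0,0,0]}' 
python3 - <<'E'
from station import manip, imaging
from h import *
d=imaging.snapshot("wrist"); cv2.imwrite("pics/w3.png",d["image"][:,:,::-1])
E
```

```text
t: 2.8
tcp_pos: [0.5528, 0.1891, 0.0258]
tool_rot: [0.791, 0.612, 0.001, 0.001]
force: [-0.3, -0.6, 0.5]
finger_gap: 0.699
```

View pics/w3.png

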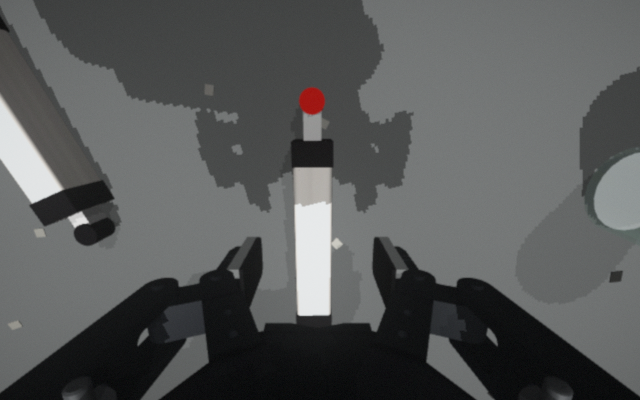

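The bar runs between the jaws, with its axis at column 313 and the red nose at (312,100). Closing, then lifting.

```bash
python3 -m creep '{"claw":[1.5,1.5,1.5,1.5,1.5,1.5,1.5,1.5,1.5,1.5],"dp":[[0,0.2,0],[0,0.2,0],[0,0,0],[0,0,0],[0,0,0],[0,0,0],[0,0,0],[0,0,0],[0,0,0],[0,0,0]],"roll":[0,0,0,0,0,0,0,0,0,0]}' 70
python3 -m creep '{"claw":[1.5,1.5,1.5,1.5,1.5,1.5,1.5,1.5],"dp":[[0,0,-2],[0,0,-5],[0,0,-9],[0,0,-13],[0,0,-16],[0,0,-17.5],[0,0,-17.5],[0,0,-17.5]],"roll":[0,0,0,0,0,0,0,0]}'
python3 - <<'E'
from station import manip, imaging
from h import *
d=imaging.snapshot("wrist"); cv2.imwrite("pics/w4.png",d["image"][:,:,::-1]); np.savez("/tmp/w4.npz",**d)
s=manip.sense();print(np.round(s["force"],1))
E
```

```text
t: 3.85
tcp_pos: [0.552, 0.189, 0.0247]
tool_rot: [0.791, 0.612, -0.0, -0.0]
force: [0.2, -0.4, 0.2]
finger_gap: 0.176
t: 4.65
tcp_pos: [0.5515, 0.189, 0.1993]
tool_rot: [0.791, 0.612, -0.0, -0.0]
force: [-1.0, 0.3, -0.0]
finger_gap: 0.174
[-0.1 -1.2  0.2]
```

View pics/w4.png

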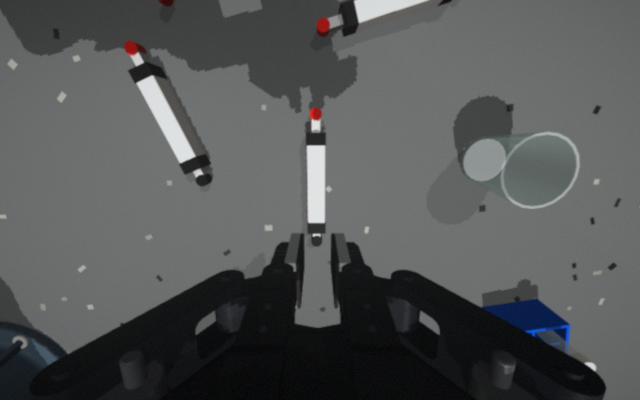

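```bash
python3 - <<'E'
from station import manip, imaging
from h import *
d=dict(np.load("/tmp/w4.npz")); 
print(np.round(d["R"],3).tolist(), d["t"], -np.array(d["R"]).T@d["t"], d["vfov"])
im=d["image"].astype(int); r,g,b=im[...,0],im[...,1],im[...,2]
m=np.zeros((400,640),bool); m[80:245,270:370]=1
c,n=cent(m&(r>120)&(g<80)); print("red",c,n,ray(d,*c,.018),d["z_map"][int(c[1]),int(c[0])])
mk=m&(r>140)&(g>140)&(b>140); c,n=cent(mk); print("white",c,n,ray(d,*c,.03),d["z_map"][int(c[1]),int(c[0])])
W=ray(d,316,240,.018); print(W)
for v in (250,270,300): print(v,d["z_map"][v,318],d["image"][v,318])
t=imaging.snapshot("top"); cv2.imwrite("pics/t2.png",cv2.resize(t["image"][150:300,150:350,::-1],None,fx=4,fy=4,interpolation=cv2.INTER_NEAREST))
E
```

```text
[[0.968, -0.251, -0.001], [-0.242, -0.934, 0.263], [-0.067, -0.254, -0.965]] [-0.48669156  0.28013393  0.44415466] [0.56859103 0.25218618 0.35457499] 71.65425874996379
red [315.38135593 113.18644068] 118 [0.56992746 0.26627925 0.018     ] 0.3170795
white [316.20174263 183.16621984] 1492 [0.55068187 0.18846333 0.03      ] 0.33171338
[0.53065629 0.11284274 0.018     ]
250 0.3863779 [110 113 113]
270 0.39513314 [111 113 114]
300 0.40818936 [109 112 111]
```

View pics/t2.png

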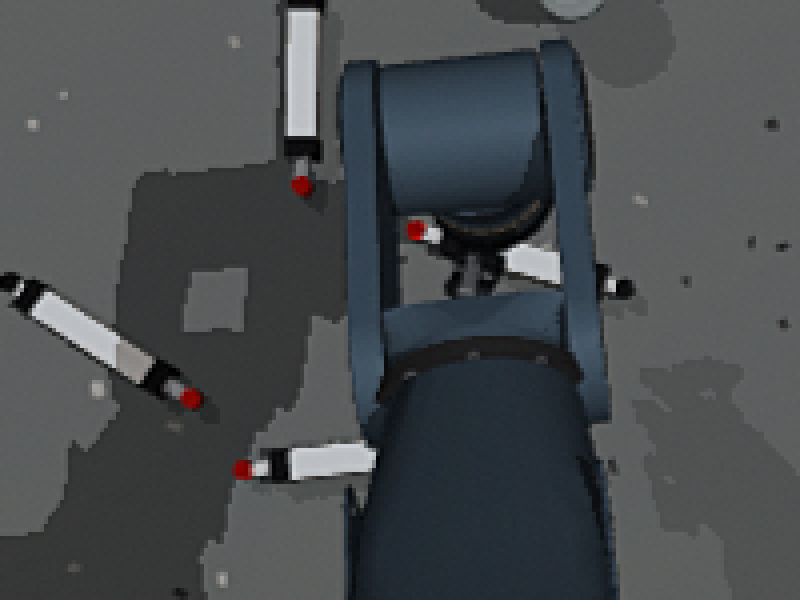

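```bash
python3 - <<'E'
from h import *
d=dict(np.load("/tmp/w4.npz")); f=200/np.tan(np.radians(float(d["vfov"]))/2)
z=d["z_map"]; v,u=np.mgrid[0:400,0:640]
W=(np.stack([(u-d["cx"])/f*z,(v-d["cy"])/f*z,z],-1)-d["t"])@d["R"]
for vv in range(230,335,10): print(vv,[W[vv,uu].round(3).tolist() for uu in (293,297,301,334,338,342)])
cv2.imwrite("pics/w4c.png",cv2.resize(d["image"][215:345,240:400,::-1],None,fx=4,fy=4))
E
```

```text
230 [[0.502, 0.128, 0.0], [0.507, 0.126, -0.001], [0.512, 0.125, -0.0], [0.556, 0.114, 0.0], [0.561, 0.111, -0.002], [0.567, 0.11, -0.001]]
240 [[0.543, 0.202, 0.225], [0.545, 0.201, 0.224], [0.547, 0.2, 0.224], [0.563, 0.196, 0.225], [0.565, 0.196, 0.225], [0.567, 0.195, 0.225]]
250 [[0.543, 0.201, 0.236], [0.545, 0.201, 0.236], [0.547, 0.2, 0.236], [0.562, 0.197, 0.238], [0.564, 0.196, 0.236], [0.566, 0.195, 0.235]]
260 [[0.544, 0.201, 0.246], [0.546, 0.2, 0.246], [0.547, 0.197, 0.24], [0.561, 0.193, 0.24], [0.563, 0.196, 0.246], [0.565, 0.195, 0.246]]
270 [[0.546, 0.202, 0.257], [0.545, 0.197, 0.249], [0.545, 0.193, 0.241], [0.56, 0.189, 0.241], [0.562, 0.193, 0.249], [0.564, 0.196, 0.256]]
280 [[0.546, 0.2, 0.261], [0.544, 0.193, 0.249], [0.544, 0.188, 0.242], [0.559, 0.185, 0.243], [0.561, 0.188, 0.249], [0.564, 0.196, 0.263]]
290 [[0.544, 0.194, 0.259], [0.543, 0.188, 0.249], [0.543, 0.184, 0.244], [0.558, 0.18, 0.244], [0.56, 0.183, 0.249], [0.562, 0.189, 0.259]]
300 [[0.543, 0.19, 0.259], [0.541, 0.182, 0.248], [0.542, 0.18, 0.245], [0.557, 0.176, 0.244], [0.559, 0.18, 0.25], [0.561, 0.185, 0.258]]
310 [[0.541, 0.186, 0.259], [0.473, 0.003, -0.001], [0.478, 0.001, -0.002], [0.526, -0.011, -0.002], [0.532, -0.012, -0.001], [0.56, 0.181, 0.259]]
320 [[0.541, 0.183, 0.262], [0.468, -0.013, 0.0], [0.474, -0.015, -0.001], [0.522, -0.027, -0.0], [0.528, -0.029, -0.001], [0.559, 0.178, 0.262]]
330 [[0.547, 0.199, 0.287], [0.549, 0.199, 0.287], [0.55, 0.199, 0.288], [0.559, 0.196, 0.287], [0.56, 0.196, 0.288], [0.561, 0.195, 0.287]]
```

View pics/w4c.png

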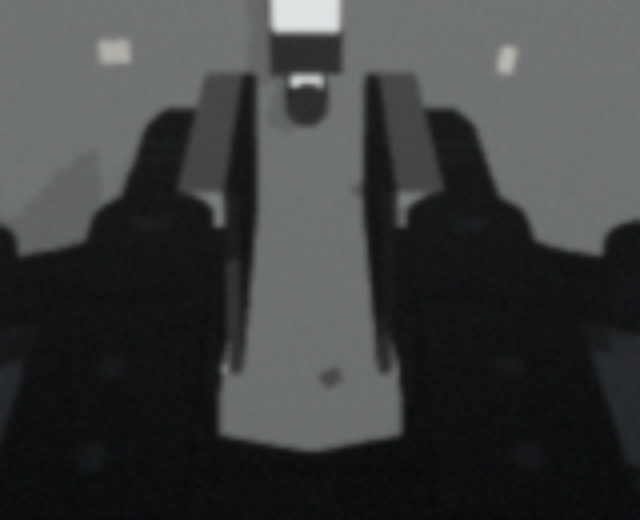

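The bar was missed. The wrist depth map puts the fingertips at z≈0.221 while the reported TCP is at z=0.199, so the real tips are about 40 mm higher than the reported pose implies. The jaws closed above the bar without touching it. I'll descend again, checking the real tip height against the depth map.

```bash
python3 -m creep '{"claw":[4.5,4.5,4.5,4.5,4.5,4.5,4.5,4.5,4.5],"dp":[[0,0,2],[0,0,6],[0,0,10],[0,0,14],[0,0,17],[0,0,18.5],[0,0,19.5],[0,0,19.5],[0,0,19.5]],"roll":[0,0,0,0,0,0,0,0,0]}' 
cat > tip.py <<'E'
from station import manip, imaging
from h import *
import sys
d=imaging.snapshot("wrist"); n=sys.argv[1]; cv2.imwrite(f"pics/{n}.png",d["image"][:,:,::-1]); np.savez(f"/tmp/{n}.npz",**d)
f=200/np.tan(np.radians(float(d["vfov"]))/2)
z=d["z_map"]; v,u=np.mgrid[0:400,0:640]
W=(np.stack([(u-d["cx"])/f*z,(v-d["cy"])/f*z,z],-1)-d["t"])@d["R"]
s=manip.sense(); tr=s["tool_rot"]; print("tcp",np.round(s["tcp_pos"],4),np.round(tr,4),"F",np.round(s["force"],1),s["finger_gap"],s["t"])
near=(z>0)&(z<0.2)
for vv in range(228,262,4):
    us=np.where(near[vv,150:500])[0]+150
    L=us[us<316];R=us[us>316]
    print(vv,[W[vv,L.max()].round(3).tolist() if len(L) else None, W[vv,R.min()].round(3).tolist() if len(R) else None])
E
python3 tip.py w5
```

```text
t: 5.65
tcp_pos: [0.5528, 0.1892, 0.0055]
tool_rot: [0.791, 0.612, 0.001, 0.0]
force: [0.2, -0.7, -0.1]
finger_gap: 0.528
tcp [0.5531 0.1892 0.006 ] [7.910e-01 6.119e-01 1.100e-03 7.000e-04] F [-0.4  0.6  0.4] 0.5259100869963625 5.7
228 [[0.556, 0.205, 0.03], [0.557, 0.204, 0.03]]
232 [[0.556, 0.202, 0.029], [0.557, 0.202, 0.03]]
236 [[0.555, 0.2, 0.029], [0.556, 0.2, 0.029]]
240 [[0.554, 0.198, 0.029], [0.555, 0.198, 0.029]]
244 [[0.554, 0.196, 0.029], [0.555, 0.196, 0.029]]
248 [[0.553, 0.194, 0.029], [0.554, 0.193, 0.029]]
252 [[0.553, 0.192, 0.03], [0.554, 0.191, 0.029]]
256 [[0.552, 0.189, 0.029], [0.553, 0.189, 0.029]]
260 [[0.552, 0.187, 0.029], [0.553, 0.187, 0.03]]
```

View pics/w5.png

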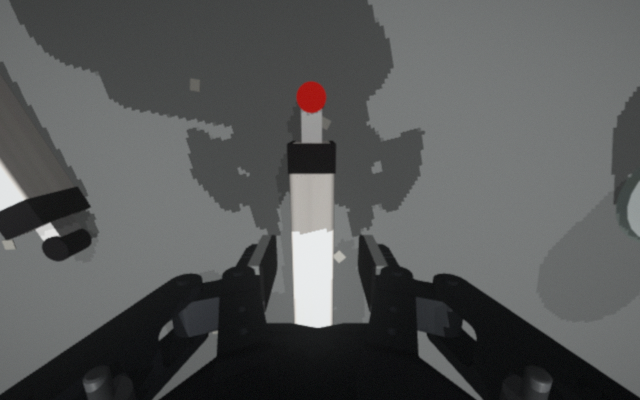

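```bash
cat > pt.py <<'E'
from h import *
import sys
def W(d):
    f=200/np.tan(np.radians(float(d["vfov"]))/2)
    z=d["z_map"]; v,u=np.mgrid[0:400,0:640]
    return (np.stack([(u-d["cx"])/f*z,(v-d["cy"])/f*z,z],-1)-d["t"])@d["R"]
E
python3 - <<'E'
from pt import *
w=W(dict(np.load("/tmp/w5.npz")))
for vv in (234,237,240,246,252,260,270): print(vv,[w[vv,u].round(3).tolist() for u in (264,268,272,363,367,371)])
E
```

```text
234 [[0.521, 0.198, -0.001], [0.524, 0.197, -0.0], [0.526, 0.196, -0.001], [0.581, 0.182, -0.001], [0.584, 0.182, -0.0], [0.586, 0.18, -0.001]]
237 [[0.529, 0.206, 0.027], [0.531, 0.205, 0.027], [0.533, 0.205, 0.028], [0.579, 0.193, 0.027], [0.581, 0.192, 0.027], [0.583, 0.192, 0.027]]
240 [[0.53, 0.205, 0.031], [0.532, 0.204, 0.03], [0.534, 0.204, 0.031], [0.578, 0.193, 0.031], [0.58, 0.192, 0.03], [0.582, 0.192, 0.031]]
246 [[0.531, 0.205, 0.039], [0.533, 0.205, 0.039], [0.534, 0.203, 0.035], [0.577, 0.191, 0.033], [0.579, 0.192, 0.038], [0.581, 0.192, 0.038]]
252 [[0.532, 0.205, 0.045], [0.534, 0.204, 0.045], [0.533, 0.2, 0.035], [0.577, 0.188, 0.034], [0.578, 0.192, 0.044], [0.58, 0.192, 0.045]]
260 [[0.534, 0.205, 0.053], [0.533, 0.201, 0.046], [0.532, 0.196, 0.036], [0.576, 0.184, 0.036], [0.577, 0.189, 0.046], [0.578, 0.193, 0.053]]
270 [[0.534, 0.202, 0.056], [0.532, 0.197, 0.048], [0.531, 0.192, 0.038], [0.574, 0.181, 0.039], [0.576, 0.185, 0.047], [0.577, 0.19, 0.056]]
```

Real tip height is about 0.026, so I'll lower another 19 mm and close.

```bash
python3 -m creep '{"claw":[4.5,4.5,4.5,4.5,4.5,4.5],"dp":[[0,0,0.7],[0,0,1.3],[0,0,1.7],[0,0,1.9],[0,0,1.9],[0,0,1.9]],"roll":[0,0,0,0,0,0]}'; python3 -m creep '{"claw":[3.5,2.5,1.5,1.5,1.5,1.5,1.5,1.5,1.5],"dp":[[0,0,0],[0,0,0],[0,0,0],[0,0,0],[0,0,0],[0,0,0],[0,0,0],[0,0,0],[0,0,0]],"roll":[0,0,0,0,0,0,0,0,0]}' 70;  python3 tip.py w6|head -1
```

```text
t: 6.3
tcp_pos: [0.552, 0.1891, -0.0144]
tool_rot: [0.791, 0.612, -0.0, -0.0]
force: [0.3, -0.2, 0.0]
finger_gap: 0.523
t: 7.2
tcp_pos: [0.5521, 0.1892, -0.0133]
tool_rot: [0.791, 0.612, 0.0, 0.0]
force: [-0.7, 0.3, 6.3]
finger_gap: 0.244
tcp [ 0.5521  0.1892 -0.0133] [7.910e-01 6.119e-01 3.000e-04 1.000e-04] F [-1.5  0.8  5.2] 0.24684175184071108 7.25
```

View pics/w6.png

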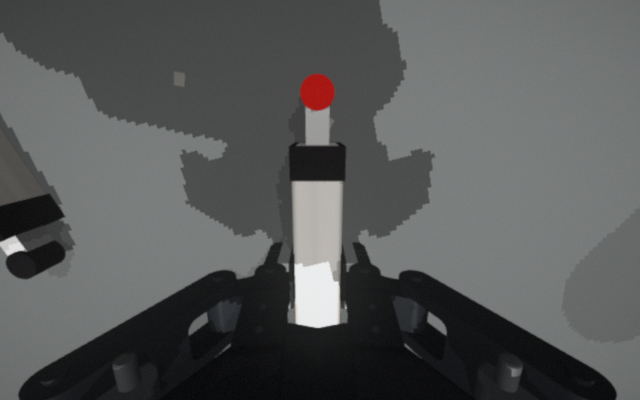

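The bar is gripped, but the tips are touching the bench (6 N). I'll regrip 4 mm higher so the tips clear the deck later, then lift.

```bash
python3 -m creep '{"claw":[3.2,3.2,3.2,3.2,1.5,1.5,1.5,1.5,1.5,1.5],"dp":[[0,0,0],[0,0,-0.2],[0,0,-0.4],[0,0,-0.4],[0,0,-0.4],[0,0,-0.4],[0,0,-0.4],[0,0,-0.4],[0,0,-0.4],[0,0,-0.4]],"roll":[0,0,0,0,0,0,0,0,0,0]}' 70;  python3 -m creep '{"claw":[1.5,1.5,1.5,1.5,1.5,1.5,1.5,1.5,1.5],"dp":[[0,0,-1],[0,0,-4],[0,0,-8],[0,0,-12],[0,0,-15.5],[0,0,-17],[0,0,-17.5],[0,0,-17.5],[0,0,-17.5]],"roll":[0,0,0,0,0,0,0,0,0]}';  python3 tip.py w7|head -1
```

```text
t: 8.25
tcp_pos: [0.5522, 0.1891, -0.01]
tool_rot: [0.791, 0.612, 0.0, 0.0]
force: [-0.9, 0.3, 5.2]
finger_gap: 0.241
t: 9.15
tcp_pos: [0.5506, 0.1888, 0.1632]
tool_rot: [0.791, 0.612, -0.002, -0.001]
force: [0.3, 0.4, -3.9]
finger_gap: 0.242
tcp [0.5506 0.1888 0.163 ] [ 0.791   0.6118 -0.0017 -0.001 ] F [-0.1  0.5 -2.3] 0.24061701960223147 9.2
```

View pics/w7.png

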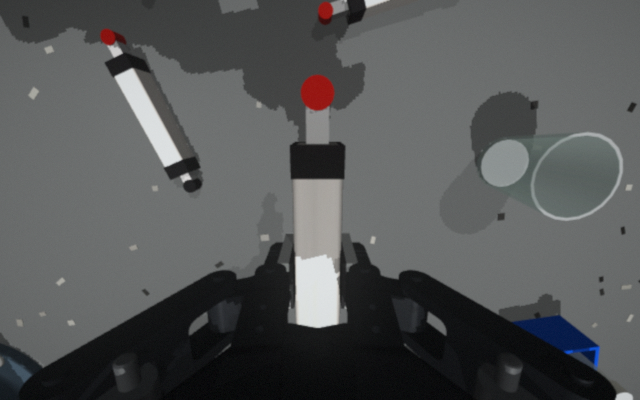

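```bash
python3 - <<'E'
from pt import *
d=dict(np.load("/tmp/w7.npz")); w=W(d)
im=d["image"].astype(int); r,g,b=im[...,0],im[...,1],im[...,2]
m=np.zeros((400,640),bool); m[60:130,280:360]=1
mk=m&(r>110)&(g<80); c,n=cent(mk); zt=np.median(w[mk][:,2]); P=ray(d,*c,zt); print("red",c,n,zt,P)
for v,u in[(210,300),(210,318),(210,335),(300,318),(310,300),(310,335),(160,318)]: print(v,u,w[v,u].round(4))
T=np.array([.5506,.1888]); a=2*np.arctan2(.6118,.791); X=np.array([np.cos(a),np.sin(a)]);Yt=np.array([X[1],-X[0]])
print(np.degrees(a),(P[:2]-T)@X,(P[:2]-T)@Yt)
# body edges at rows
for v in(190,230): 
    us=np.where((w[v,280:360,2]>zt+.0))[0]+280; print(v,us.min(),us.max())
E
```

```text
red [317.02111932  92.14783527] 947 0.19515432315504222 [0.57106868 0.26513048 0.19515432]
210 300 [0.5514 0.2192 0.2012]
210 318 [0.5592 0.2176 0.2026]
210 335 [0.5664 0.2156 0.2022]
300 318 [0.5478 0.1738 0.2025]
310 300 [0.5379 0.1704 0.2024]
310 335 [0.5545 0.1666 0.2029]
160 318 [0.5646 0.2387 0.2027]
75.44041325427212 0.07902481575372879 0.0006228973885741276
190 293 342
230 294 341
```

The bar is held level: its top is at z=0.2025 and the red nose is 79 mm ahead of the TCP. Next I'll carry it to a hover behind the left notch and look.

```bash
python3 -m creep '{"claw":[1.5,1.5,1.5,1.5,1.5,1.5,1.5,1.5,1.5,1.5,1.5,1.5],"dp":[[-2,0,0],[-6,0.7,0],[-10.5,1.3,0],[-15,2,0],[-20,2.5,0],[-25,3,0],[-30,3.6,0],[-35,4.2,0],[-40,4.8,0],[-44,5.2,0],[-46,5.5,0],[-47.2,5.7,0]],"roll":[0,0,0,-0.01,-0.02,-0.03,-0.04,-0.045,-0.045,-0.045,-0.045,-0.045]}';python3 -m creep '{"claw":[1.5,1.5,1.5,1.5],"dp":[[0,0,0],[0,0,0],[0,0,0],[0,0,0]],"roll":[0,0,0,0]}'; python3 tip.py w8|head -1
```

```text
t: 10.4
tcp_pos: [0.4875, -0.2841, 0.1632]
tool_rot: [0.778, 0.628, -0.0, -0.001]
force: [-0.2, 0.2, -2.6]
finger_gap: 0.247
t: 10.8
tcp_pos: [0.4887, -0.2805, 0.1646]
tool_rot: [0.776, 0.63, 0.0, -0.0]
force: [0.4, 0.4, -2.7]
finger_gap: 0.24
tcp [ 0.4888 -0.2808  0.1648] [ 7.764e-01  6.302e-01  0.000e+00 -2.000e-04] F [ 0.1  0.1 -2.2] 0.24383606389419785 10.85
```

View pics/w8.png

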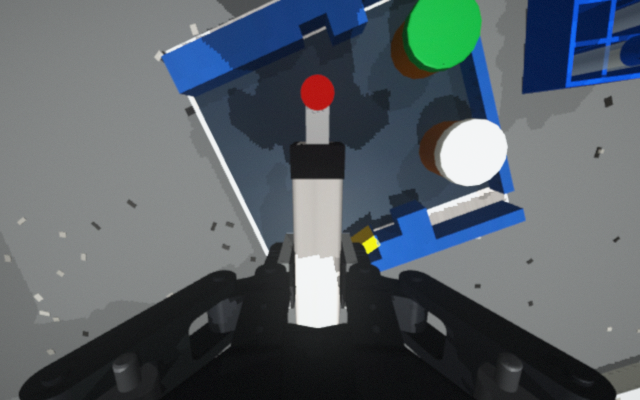

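The left notch is at about (318,33) with its stop at (347,20). The right stop is at (415,215) and the yellow face at (370,243). I'll zoom in for the corners.

```bash
python3 - <<'E'
from h import *
d=dict(np.load("/tmp/w8.npz")); im=d["image"][:,:,::-1]
a=cv2.resize(im[0:65,270:390],None,fx=6,fy=6,interpolation=cv2.INTER_NEAREST)
b=cv2.resize(im[185:275,350:450],None,fx=6,fy=6,interpolation=cv2.INTER_NEAREST)
cv2.imwrite("pics/w8a.png",a);cv2.imwrite("pics/w8b.png",b)
E
```

```text
(no output)
```

View pics/w8a.png

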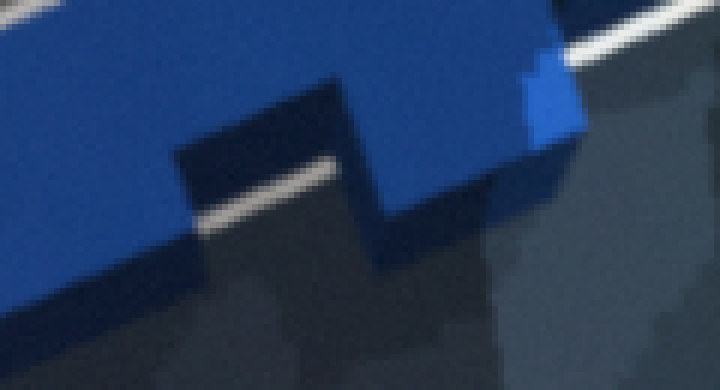

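View pics/w8b.png

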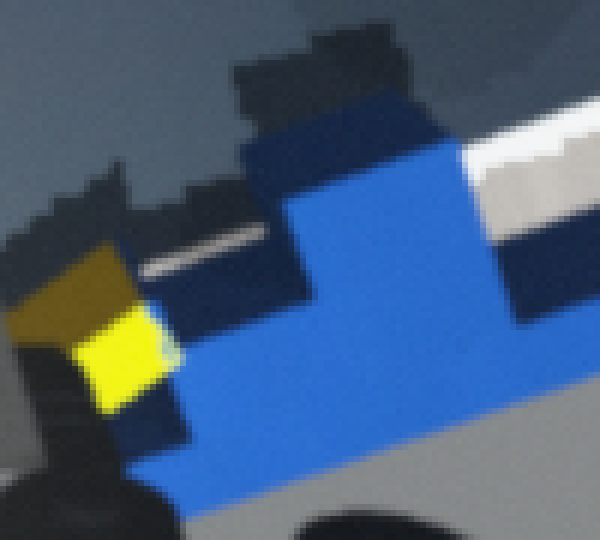

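```bash
python3 - <<'E'
from pt import *
d=dict(np.load("/tmp/w8.npz"));w=W(d)
L=[(174,152,-10,85),(338,78,10,85),(386,217,10,70),(197,232,-10,77),(587,128,34,70)]
R=[(285,203,10,-70),(460,140,34,-70),(312,297,10,-85),(180,350,-10,-85)]
A=[];B=[]
for x,y,a,b in L: A.append(ray(d,270+x/6-.5,y/6-.5,.111)[:2]);B.append((a,b))
for x,y,a,b in R: A.append(ray(d,350+x/6-.5,185+y/6-.5,.111)[:2]);B.append((a,b))
A=np.array(A);B=np.array(B)/1e3
print("rail top z",w[20,347,2],w[215,415,2], w[40,300,2],"deck",w[150,250,2])
def fit(A,B):
    a0,b0=A.mean(0),B.mean(0); H=(B-b0).T@(A-a0); th=np.arctan2(H[0,1]-H[1,0],H[0,0]+H[1,1])
    M=np.array([[np.cos(th),-np.sin(th)],[np.sin(th),np.cos(th)]]); return th,M,a0-M@b0
for s in (slice(0,9),slice(0,5),slice(5,9)):
    th,M,t=fit(A[s],B[s]); print(np.degrees(th),t,((A[s]-t)@M-B[s]).round(4).tolist())
th,M,O=fit(A,B)
im=d["image"].astype(int); r,g,b=im[...,0],im[...,1],im[...,2]
m=np.zeros((400,640),bool); m[60:130,280:360]=1
mk=m&(r>110)&(g<80); c,n=cent(mk); zt=np.median(w[mk][:,2]); P=ray(d,*c,zt)[:2]; print("red",zt,P)
T=np.array([.4888,-.2808]); a=2*np.arctan2(.6302,.7764); X=np.array([np.cos(a),np.sin(a)]);Yt=np.array([X[1],-X[0]])
print("tool",np.degrees(a),(P-T)@X,(P-T)@Yt,"yaw rel deck",np.degrees(a-th)-90)
g=O+M@np.array([0,.0765]); e=g-P; print("need tool dx,dy mm",1e3*e@X,1e3*e@Yt)
np.savez("/tmp/deck.npz",O=O,th=th)
E
```

```text
rail top z 0.1112394769257725 0.11110867520281298 0.10851089622150877 deck 0.08430053128210371
10.070315559724435 [ 0.5279704  -0.23216671] [[0.0005, -0.0004], [-0.0, -0.0005], [-0.0, -0.0002], [-0.0002, -0.0006], [-0.0002, -0.0003], [0.0001, 0.0003], [0.0, 0.0], [-0.0006, 0.0012], [0.0005, 0.0005]]
10.132071582896463 [ 0.52811748 -0.2325378 ] [[0.0005, 0.0], [-0.0, -0.0001], [-0.0, 0.0002], [-0.0002, -0.0002], [-0.0002, 0.0001]]
9.465319576427817 [ 0.52867759 -0.23144027] [[0.0, -0.0002], [-0.0001, -0.0002], [-0.0005, 0.0007], [0.0006, -0.0002]]
red 0.19672472193806473 [ 0.50541663 -0.20330848]
tool 78.13213128202091 0.07925239655813511 0.0003248866880014075 yaw rel deck -21.938184277703527
need tool dx,dy mm 47.357380368020586 -0.5743335851284679
```

The deck fit's residuals are ≤1.2 mm: origin (0.528,-0.232), yaw 10.07°. The bar is yawed -21.9° relative to the deck, as I wanted. I'll shift 47.3 mm forward and lower part-way.

```bash
python3 -m creep '{"claw":[1.5,1.5,1.5,1.5,1.5,1.5,1.5,1.5,1.5],"dp":[[1,0,0],[2.5,0,0],[3.8,0,0],[4.5,-0.05,0.5],[4.7,-0.05,2],[4.7,-0.05,4],[4.7,-0.05,5],[4.7,-0.05,5],[4.7,-0.05,5]],"roll":[0,0,0,0,0,0,0,0,0]}'; python3 tip.py w9|head -1
cat > rn.py <<'E'
from pt import *
import sys
q=np.load("/tmp/deck.npz");O=q["O"];th=float(q["th"]);M=np.array([[np.cos(th),-np.sin(th)],[np.sin(th),np.cos(th)]])
d=dict(np.load(f"/tmp/{sys.argv[1]}.npz"));w=W(d)
im=d["image"].astype(int); r,g,b=im[...,0],im[...,1],im[...,2]
m=np.zeros((400,640),bool); m[60:130,280:360]=1
mk=m&(r>110)&(g<80); c,n=cent(mk); zt=np.median(w[mk][:,2]); P=ray(d,*c,zt)[:2]
print("red px",c,"ztop",zt,"deck mm",1e3*M.T@(P-O))
from station import manip
s=manip.sense(); T=np.array(s["tcp_pos"])[:2]; x,y=s["tool_rot"][:2]; a=2*np.arctan2(y,x); a=a+np.pi if np.cos(a-th-np.pi/2)<0 else a
X=np.array([np.cos(a),np.sin(a)]); f=lambda p:np.round(1e3*M.T@(p-O),1)
print("bar yaw deg",np.degrees(a-th)-90,"mid",f(T),"red(free)",f(T+.079*X),"black",f(T-.079*X),"z under",s["tcp_pos"][2]+.0097-.085)
E
python3 rn.py w9
```

```text
t: 11.75
tcp_pos: [0.498, -0.2361, 0.1147]
tool_rot: [0.777, 0.63, -0.0, 0.0]
force: [0.4, -0.5, -2.9]
finger_gap: 0.242
tcp [ 0.4983 -0.2364  0.1152] [7.770e-01 6.295e-01 1.000e-04 6.000e-04] F [ 1.8  0.1 -2.2] 0.2445273042822234 11.8
red px [317.04636459  91.86090622] ztop 0.14684801517847437 deck mm [-6.89268153e-02  7.44659793e+01]
bar yaw deg -22.04354779260676 mid [-29.9   1. ] red(free) [-0.3 74.3] black [-59.6 -72.2] z under 0.03992454802243914
```

View pics/w9.png

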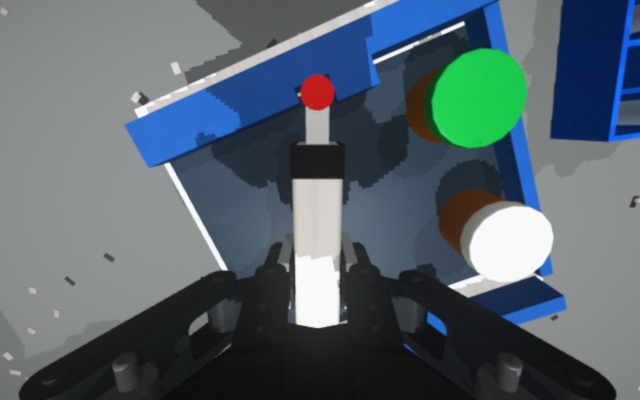

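The red nose sits over the left notch at deck (0, 74.5) mm, pixel (317,92). Lowering to about 1.5 mm above the deck.

```bash
python3 -m creep '{"claw":[1.5,1.5,1.5,1.5,1.5,1.5,1.5],"dp":[[0.1,0,0.8],[0.15,0,1.8],[0.15,0,2.8],[0.15,0,3.4],[0.15,0,3.75],[0.15,0,3.85],[0.15,0,3.85]],"roll":[0,0,0,0,0,0,0]}'; python3 tip.py w10|head -1; python3 rn.py w10
```

```text
t: 12.5
tcp_pos: [0.4982, -0.2346, 0.0761]
tool_rot: [0.777, 0.629, -0.0, -0.0]
force: [0.0, -0.1, -2.7]
finger_gap: 0.244
tcp [ 0.4983 -0.2347  0.0763] [7.770e-01 6.295e-01 0.000e+00 2.000e-04] F [-0.4 -0.5 -3. ] 0.24600935973556692 12.55
red px [317.00963597  92.06316916] ztop 0.1080809655766348 deck mm [ 0.28302635 75.78232883]
bar yaw deg -22.049330751702726 mid [-29.7   2.7] red(free) [-0.  75.9] black [-59.4 -70.6] z under 0.001001805460499744
```

View pics/w10.png

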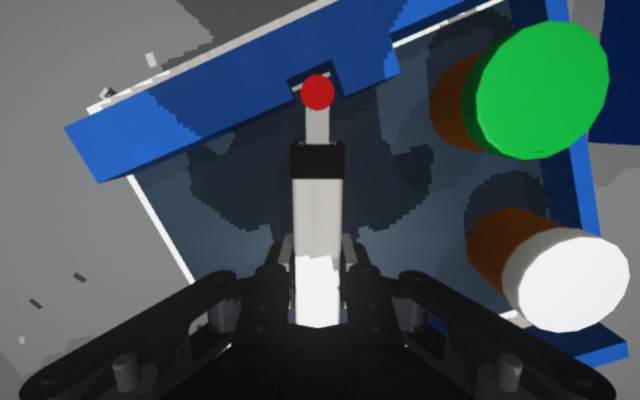

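The red nose is in the left notch at deck (0.3, 75.8) mm, top at z=0.108, and the notch floor shows just beyond it. Next I'll work out the swing path along the lead-in.

```bash
cat > plan.py <<'E'
from h import *
import sys,json
from station import manip
q=np.load("/tmp/deck.npz");O=q["O"];th=float(q["th"]);M=np.array([[np.cos(th),-np.sin(th)],[np.sin(th),np.cos(th)]])
s=manip.sense(); T=np.array(s["tcp_pos"])[:2]; x,y=s["tool_rot"][:2]; a=2*np.arctan2(y,x)
if np.cos(a-th-np.pi/2)<0: a+=np.pi
X=np.array([np.cos(a),np.sin(a)]);Y=np.array([X[1],-X[0]])
for bx,by in json.loads(sys.argv[1]):
    v=np.array([0,78])-np.array([bx,by]); L=np.hypot(*v); u=v/L
    mid=O+M@((np.array([bx,by])+79*u)/1e3); ang=np.arctan2(u[1],u[0])+th
    e=100*(mid-T); dr=-(ang-a); dr=(dr+np.pi)%(2*np.pi)-np.pi
    print((bx,by),"compress %.1f"%(158-L),"dx %.2f dy %.2f roll %.3f"%(e@X,e@Y,dr))
E
python3 plan.py '[[-59.4,-70.6],[-52,-71],[-45,-72],[-37,-72.5],[-30,-72.5],[-25,-71.3],[-20,-70],[-15,-69],[-10,-68.5],[-5,-68.5],[0,-68.5],[0,-72],[0,-75],[0,-78]]'
```

```text
(-59.4, -70.6) compress -2.0 dx -0.01 dy -0.04 roll -0.005
(-52, -71) compress 0.2 dx 0.23 dy 0.31 roll -0.049
(-45, -72) compress 1.4 dx 0.37 dy 0.65 roll -0.093
(-37, -72.5) compress 3.0 dx 0.58 dy 1.01 roll -0.144
(-30, -72.5) compress 4.5 dx 0.78 dy 1.32 roll -0.188
(-25, -71.3) compress 6.6 dx 1.03 dy 1.50 roll -0.219
(-20, -70) compress 8.7 dx 1.28 dy 1.67 roll -0.251
(-15, -69) compress 10.2 dx 1.50 dy 1.85 roll -0.283
(-10, -68.5) compress 11.2 dx 1.65 dy 2.04 roll -0.317
(-5, -68.5) compress 11.4 dx 1.75 dy 2.25 roll -0.351
(0, -68.5) compress 11.5 dx 1.84 dy 2.46 roll -0.385
(0, -72) compress 8.0 dx 1.52 dy 2.59 roll -0.385
(0, -75) compress 5.0 dx 1.24 dy 2.70 roll -0.385
(0, -78) compress 2.0 dx 0.96 dy 2.82 roll -0.385
```

Doing the first half, to x = -25, then a check.

```bash
python3 -m creep '{"claw":[1.5,1.5,1.5,1.5,1.5,1.5,1.5,1.5,1.5,1.5],"dp":[[0.1,0.15,0],[0.23,0.31,0],[0.3,0.48,0],[0.37,0.65,0],[0.48,0.83,0],[0.58,1.01,0],[0.78,1.32,0],[1.03,1.5,0],[1.03,1.5,0],[1.03,1.5,0]],"roll":[-0.025,-0.049,-0.07,-0.093,-0.12,-0.144,-0.188,-0.219,-0.219,-0.219]}'; python3 tip.py w11|head -1; python3 rn.py w11; python3 plan.py '[[-25,-71.3],[-20,-70],[-15,-69],[-10,-68.5],[-5,-68.5],[0,-68.5],[0,-72],[0,-75],[0,-78]]'
```

```text
t: 13.55
tcp_pos: [0.5166, -0.229, 0.0767]
tool_rot: [0.703, 0.711, 0.0, 0.002]
force: [2.1, -5.7, -2.6]
finger_gap: 0.245
tcp [ 0.5166 -0.229   0.0767] [7.034e-01 7.108e-01 2.000e-04 2.200e-03] F [ 1.6 -5.4 -2.5] 0.24320026988292176 13.6
red px [317.22766885 103.84204793] ztop 0.10850571197084832 deck mm [ 1.76540679 78.39713274]
bar yaw deg -9.472463700671526 mid [-10.7   5.1] red(free) [ 2.3 83. ] black [-23.7 -72.8] z under 0.0014281003192864739
(-25, -71.3) compress 6.6 dx 0.13 dy -0.15 roll 0.001
(-20, -70) compress 8.7 dx 0.33 dy 0.07 roll -0.031
(-15, -69) compress 10.2 dx 0.50 dy 0.29 roll -0.064
(-10, -68.5) compress 11.2 dx 0.61 dy 0.51 roll -0.097
(-5, -68.5) compress 11.4 dx 0.67 dy 0.74 roll -0.131
(0, -68.5) compress 11.5 dx 0.71 dy 0.96 roll -0.165
(0, -72) compress 8.0 dx 0.36 dy 1.02 roll -0.165
(0, -75) compress 5.0 dx 0.07 dy 1.07 roll -0.165
(0, -78) compress 2.0 dx -0.23 dy 1.12 roll -0.165
```

View pics/w11.png

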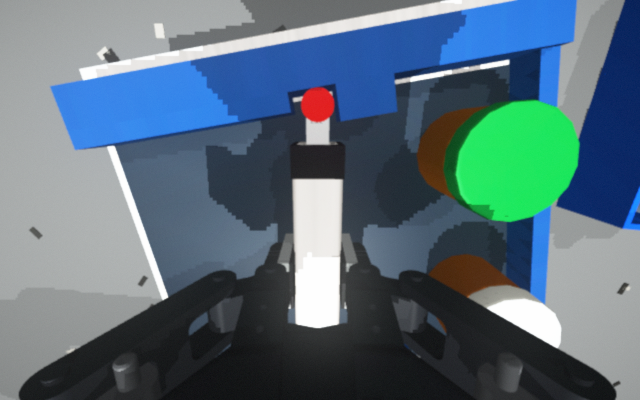

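The nose is seated in the notch and compressing (5.4 N), and the red nose reads deck (1.8, 78.4). Continuing past the tip, keeping the black nose clear of it.

```bash
python3 -m creep '{"claw":[1.5,1.5,1.5,1.5,1.5,1.5,1.5,1.5,1.5],"dp":[[0.2,0,0],[0.35,0.07,0],[0.53,0.29,0],[0.64,0.51,0],[0.7,0.74,0],[0.72,0.85,0],[0.74,0.96,0],[0.74,0.96,0],[0.74,0.96,0]],"roll":[-0.01,-0.031,-0.064,-0.097,-0.131,-0.15,-0.165,-0.165,-0.165]}'; python3 tip.py w12|head -1; python3 rn.py w12; python3 plan.py '[[0,-68.5],[0,-72],[0,-75],[0,-78]]'
```

```text
t: 14.5
tcp_pos: [0.5277, -0.223, 0.0772]
tool_rot: [0.642, 0.766, 0.0, 0.004]
force: [2.9, -6.7, -2.9]
finger_gap: 0.247
tcp [ 0.5276 -0.223   0.0772] [6.425e-01 7.662e-01 1.000e-04 4.400e-03] F [ 3.5 -7.3 -2.6] 0.24508455076869604 14.55
red px [317.24703088 115.51543943] ztop 0.10865987574341279 deck mm [ 1.28662829 78.8002384 ]
bar yaw deg -0.03257870093571569 mid [1.3 9.1] red(free) [ 1.3 88.1] black [  1.2 -69.9] z under 0.001875800786576537
(0, -68.5) compress 11.5 dx 0.14 dy -0.13 roll -0.001
(0, -72) compress 8.0 dx -0.21 dy -0.13 roll -0.001
(0, -75) compress 5.0 dx -0.51 dy -0.13 roll -0.001
(0, -78) compress 2.0 dx -0.81 dy -0.13 roll -0.001
```

View pics/w12.png

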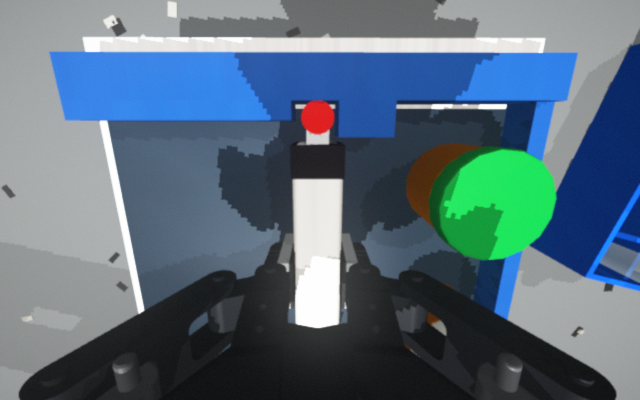

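The bar is now square to the deck (yaw 0.0°) and the black nose is in front of its notch. Easing 8 mm towards the right rail, then down.

```bash
python3 -m creep '{"claw":[1.5,1.5,1.5,1.5,1.5,1.5,1.5,1.5,1.5,1.5],"dp":[[0,-0.1,0],[-0.2,-0.13,0],[-0.4,-0.13,0],[-0.6,-0.13,0],[-0.8,-0.13,0],[-0.85,-0.13,0.05],[-0.85,-0.13,0.1],[-0.85,-0.13,0.15],[-0.85,-0.13,0.2],[-0.85,-0.13,0.2]],"roll":[0,0,0,0,0,0,0,0,0,0]}'; python3 tip.py w13|head -1; python3 rn.py w13;python3 plan.py '[[0,-78]]'
```

```text
t: 15.55
tcp_pos: [0.5252, -0.2292, 0.075]
tool_rot: [0.642, 0.766, -0.0, 0.001]
force: [0.8, -4.8, 3.9]
finger_gap: 0.24
tcp [ 0.5252 -0.2292  0.075 ] [ 6.425e-01  7.663e-01 -1.000e-04  9.000e-04] F [ 0.3 -5.9  4.2] 0.24254240075136396 15.6
red px [317.19590958 101.94725511] ztop 0.10706110803708829 deck mm [-2.09889983 78.38546257]
bar yaw deg -0.025262090774262447 mid [-2.2  3.4] red(free) [-2.2 82.4] black [ -2.2 -75.6] z under -0.000327859309088685
(0, -78) compress 2.0 dx -0.24 dy 0.22 roll -0.000
```

View pics/w13.png

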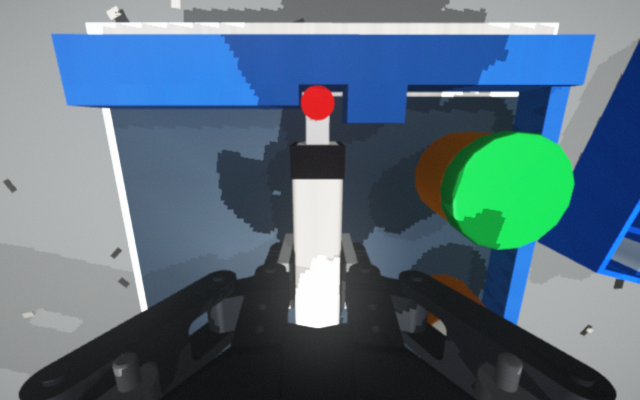

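```bash
python3 -m creep '{"claw":[1.5,1.5,1.5,1.5,1.5,1.5,1.5],"dp":[[0,0,-0.1],[-0.1,0.1,-0.1],[-0.25,0.2,-0.1],[-0.3,0.2,-0.1],[-0.3,0.2,-0.1],[-0.3,0.2,-0.05],[-0.3,0.2,0]],"roll":[0,0,0,0,0,0,0]}'; python3 tip.py w14|head -1; python3 rn.py w14;python3 plan.py '[[0,-78]]'
```

```text
t: 16.3
tcp_pos: [0.526, -0.2305, 0.075]
tool_rot: [0.642, 0.766, -0.0, -0.001]
force: [-4.0, -0.7, 13.9]
finger_gap: 0.244
tcp [ 0.526  -0.2305  0.075 ] [ 6.424e-01  7.664e-01 -2.000e-04 -1.300e-03] F [-4.4 -1.   9.8] 0.24670495957510424 16.35
red px [316.64308682  98.21972133] ztop 0.10704405756939417 deck mm [-1.65414734 78.36159337]
bar yaw deg -0.008681457838349615 mid [-1.6  2. ] red(free) [-1.6 81. ] black [ -1.6 -77. ] z under -0.00033744239191585423
(0, -78) compress 2.0 dx -0.10 dy 0.16 roll -0.000
```

Both noses are estimated inside their notches: red (-1.7, 78.4), black (-1.6, -77.0). I'll ease the downward pressure, release and look.

```bash
python3 -m creep '{"claw":[1.5,1.5,1.5,2.5,3.4,3.4,3.4,3.4,3.4],"dp":[[0,0.1,-0.05],[0,0.15,-0.1],[0,0.15,-0.1],[0,0.15,-0.1],[0,0.15,-0.1],[0,0.15,-0.1],[0,0.15,-0.1],[0,0.15,-0.1],[0,0.15,-0.1]],"roll":[0,0,0,0,0,0,0,0,0]}'; python3 tip.py w15|head -1; python3 rn.py w15
```

```text
t: 17.25
tcp_pos: [0.5287, -0.231, 0.0752]
tool_rot: [0.643, 0.766, 0.0, 0.0]
force: [0.6, 0.6, -0.6]
finger_gap: 0.398
tcp [ 0.5286 -0.231   0.0752] [ 6.426e-01  7.662e-01  1.000e-04 -0.000e+00] F [-0.3 -0.  -0.2] 0.3976445567638018 17.3
red px [315.36528222  96.11608094] ztop 0.10702618231044787 deck mm [ 0.34101441 78.33512102]
bar yaw deg -0.04587368305436712 mid [0.9 1.1] red(free) [ 0.9 80.1] black [  0.8 -77.9] z under -0.00011905283791879828
```

View pics/w15.png

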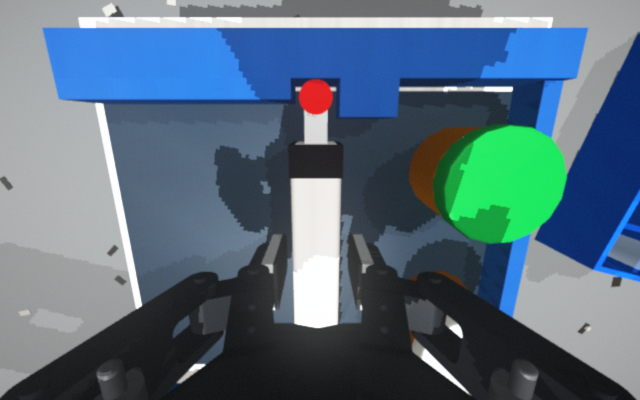

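The bar is free between the open fingers, with the red nose in its notch at (315,96). Raising straight up, then backing off to see the right notch.

```bash
python3 -m creep '{"claw":[3.4,3.4,3.4,3.4,3.4,3.4,3.4,3.4,3.4,3.4,3.4,3.4],"dp":[[0,0,-1],[0,0,-3],[0,0,-6],[0,0,-10],[0,0,-13],[-3,0,-14],[-7,0,-14],[-10,0,-14],[-12,0,-14],[-12,0,-14],[-12,0,-14],[-12,0,-14]],"roll":[0,0,0,0,0,0,0,0,0,0,0,0]}'; python3 tip.py w16|head -1; python3 - <<'E'
from station import imaging
from h import *
for n in("scene","top"):
    d=imaging.snapshot(n); np.savez(f"/tmp/{n}1.npz",**d)
    c=d["image"][150:300,140:270] if n=="scene" else d["image"][160:280,370:490]
    cv2.imwrite(f"pics/{n}1.png",cv2.resize(c[:,:,::-1],None,fx=4,fy=4,interpolation=cv2.INTER_CUBIC))
E
```

```text
t: 18.5
tcp_pos: [0.5491, -0.3477, 0.2153]
tool_rot: [0.642, 0.766, 0.0, -0.001]
force: [-0.4, 1.2, 0.1]
finger_gap: 0.399
tcp [ 0.5492 -0.3477  0.2154] [ 6.422e-01  7.665e-01  2.000e-04 -5.000e-04] F [0.2 0.2 0.1] 0.3997690270152098 18.55
```

View pics/w16.png

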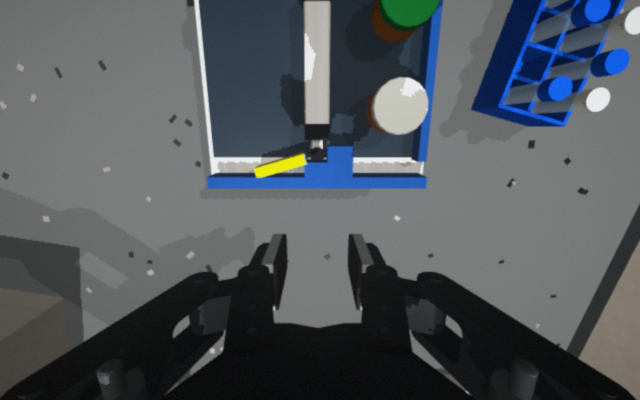

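View pics/scene1.png

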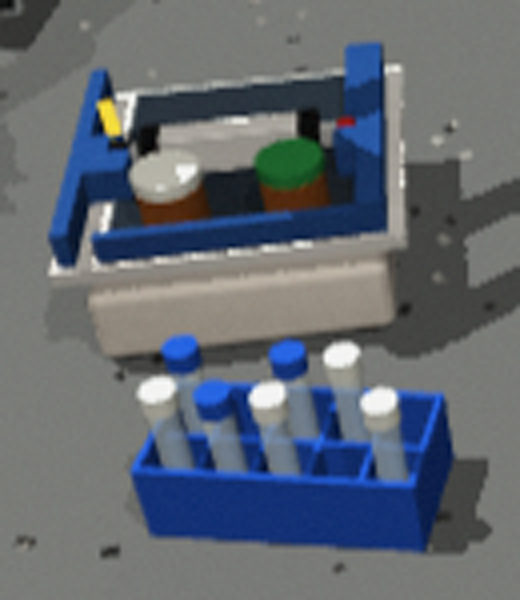

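Black nose near (317,153). I'll zoom in on it and measure.

```bash
python3 - <<'E'
from pt import *
d=dict(np.load("/tmp/w16.npz")); im=d["image"][:,:,::-1]
cv2.imwrite("pics/w16a.png",cv2.resize(im[110:200,270:370],None,fx=6,fy=6,interpolation=cv2.INTER_CUBIC))
g=np.clip(im.astype(float)*3,0,255).astype(np.uint8)
cv2.imwrite("pics/w16b.png",cv2.resize(g[110:200,270:370],None,fx=6,fy=6,interpolation=cv2.INTER_CUBIC))
w=W(d); print([w[v,318].round(4).tolist() for v in (20,60,100,120,150,154,158)])
E
```

```text
[[0.5239, -0.2014, 0.1145], [0.5291, -0.2306, 0.115], [0.5347, -0.2618, 0.1141], [0.5376, -0.2782, 0.1131], [0.5424, -0.3047, 0.1071], [0.543, -0.3084, 0.1065], [0.5437, -0.3121, 0.1072]]
```

View pics/w16b.png

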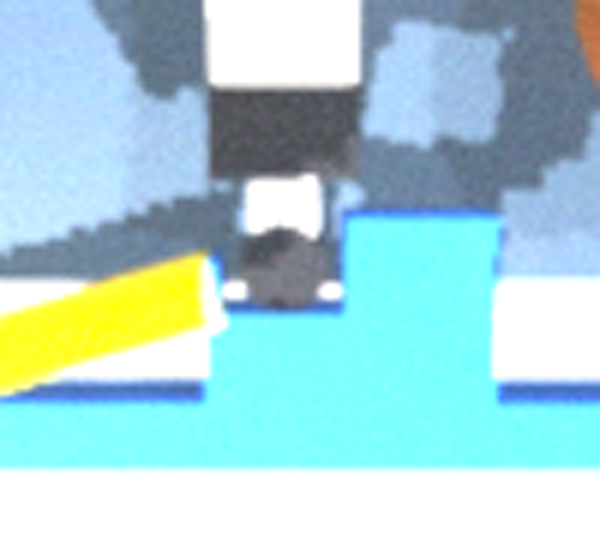

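View pics/top1.png

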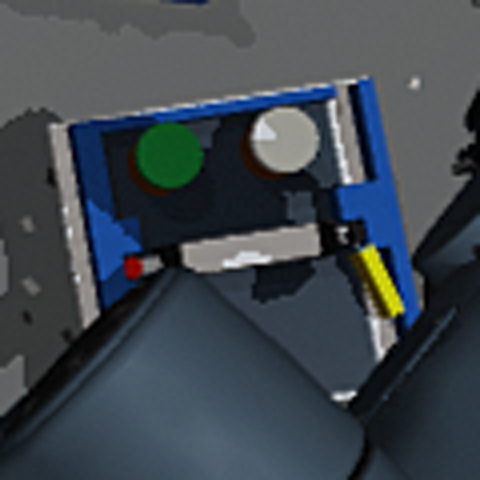

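The brightened crop shows the black nose down in the right notch and against its floor. I'll put numbers on it, and check the jars against the start.

```bash
python3 - <<'E'
from pt import *
q=np.load("/tmp/deck.npz");O=q["O"];th=float(q["th"]);M=np.array([[np.cos(th),-np.sin(th)],[np.sin(th),np.cos(th)]])
d=dict(np.load("/tmp/w16.npz")); p=ray(d,270+287/6-.5,110+270/6-.5,.108)[:2]; print("black deck mm",1e3*M.T@(p-O))
p=ray(d,270+342/6-.5,110+305/6-.5,.111)[:2]; print("notch floor corner (10,-85) measured",1e3*M.T@(p-O))
for n,c in(("0",None),("1",None)):
    t=dict(np.load(f"/tmp/top{n}.npz")); h=cv2.cvtColor(t["image"],cv2.COLOR_RGB2HSV); im=t["image"].astype(int)
    m=np.zeros((400,640),bool); m[175:215,395:460]=1
    G=m&(h[...,0]>45)&(h[...,0]<75)&(h[...,1]>120); Wh=m&(im.min(2)>120)&(np.mgrid[0:400,0:640][1]>428)&(np.mgrid[0:400,0:640][1]<452)
    print(n,[ (1e3*M.T@(ray(t,*cent(k)[0],.131)[:2]-O)).round(1) for k in (G,Wh)])
E
```

```text
black deck mm [  0.858435   -78.05540129]
notch floor corner (10,-85) measured [  9.41714621 -83.15843435]
0 [array([69.6, 46.6]), array([ 68.6, -34.2])]
1 [array([69.3, 47. ]), array([ 68.6, -33.9])]
```

Everything is home and the arm is clear, so I'm handing in.

```bash
python3 -c "
from station import workorder; print(workorder.sign_off())"
```

```text
the job is handed in; nothing more can be done
None
```

The clamp bar is fitted across the platform with both noses in their notches. I handed the job in at about 19 s of the 54 s allowed; the hand-in gives no verdict, so I only have my own checks.

**What I did:** I took the bar farthest to the robot's right and lowered its red nose into the left notch with the bar yawed 22°. I then swung the bar square with the spring compressed, so the black nose passed the lead-in. After that I eased it into the right notch, released it and backed away.

**Last checks:**
- **Red nose:** at deck (0.3, 78.3) mm, against a target of (0, 78).
- **Black nose:** at about (0.9, -78.1) mm, against a target of (0, -78).
- **Bar height:** its top is at 113–115 mm all along, so it lies flat on the 85 mm deck.
- **Jars:** they moved less than 0.5 mm in the camera measurements.
- **Tube rack and beaker:** nothing came near them; I did not measure them again.
- **Robot:** clear of everything, with wrist force near zero.

**What failed or disagreed:**
- **First grasp:** it closed above the bar. The reported tool height put the fingertips about 40 mm lower than the wrist depth images did, so I corrected from the images.
- **Second grasp:** the tips touched the bench with about 6 N, so I regripped 4 mm higher.
- **Right notch:** in the last picture, its floor corner measured 1.8 mm off the earlier deck fit. The picture still showed the black nose against the notch floor.

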